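# Hold a re-glued pocket book in the hand press

## Task

The blue pocket book has just been re-glued: lay it flat on the bed of the hand press, lengthwise and squarely between the white lines with its end up against the steel end stop, and let go of it. Then push the black knob 24 mm down, so that the green band on its stem is half sunk into the head, keep it there for at least three seconds, and finish while still holding it down. Never force the knob deep into the red, and leave the green ledger, the tape roll and the pen cup alone.

Things in the scene. Friction and masses are not known exactly. Their poses are not given: they have to be found in the camera images.
- book: Blue pocket book with two brass-coloured bands, closed and stiff, about 0.16 kg, lying flat: 125 mm long (its x), 66 mm wide (its y), 30 mm thick. Origin at the centre of its underside; z up. It may be turned end for end in the press.
- press: Grey hand press, fixed to the table. Origin on the table; its x is the way the book goes in (roughly away from the robot), z up. Bed: top 16 mm above the table, from x = -125 to +85 mm and y = -100 to +55 mm. Two painted white lines run along it at y = +35 and -35 mm. The near half of the bed and its +y side are open above.
- stop (a point): Middle of the steel end stop's face at its top edge: x = +66, y = 0, z = 28 mm in the press frame. The stop is 12 mm high above the bed and 80 mm wide across it; the book's far end comes up against it.
- head (a point): Centre of the top of the press head, over the far half of the bed: x = +37, y = 0, z = 140 mm in the press frame. The head spans x = 20 to 54, y = -95 to +30, z = 115 to 140 mm; a column (x = 17 to 57, y = -95 to -65 mm) carries it at its -y end.
- seat (a point): Point on the bed's top face where the centre of the book's underside lies when the book touches the end stop and is centred between the lines: x = +3.5 mm, y = 0, z = 16 mm in the press frame, with the same axes as the press.
- platen: Steel pressing plate, 50 (x) x 60 (y) x 12 mm thick, carried under the knob's stem at x = +37 mm, y = 0 of the press. Origin at the centre of its underside, 60 mm above the table (44 mm above the bed) with the knob up. It meets the seated book after 14 mm of knob travel and is then pushed up against its own spring (0.5 N/mm).
- knob: Black mushroom knob on top of the stem, 50 mm across, 20 mm high with a flat top; origin at the centre of its underside, 185 mm above the table when up, at x = +37 mm, y = 0 of the press. On the stem under it: a red ring (16 mm long) and, below that, a green ring (10 mm) that goes into the head between 19 and 29 mm of travel.
- knob_top (a point): Centre of the knob's flat top, 205 mm above the table when up; moves down with the knob.
- plunger (a joint): Downward travel of the knob in m: 0 is up (where its spring returns it when let go), 0.040 the lower limit. It takes about 2 N to start, about 7 N at 24 mm plus some 6 N when the platen is pressing the book.
- ledger: Green book, 190 x 130 x 22 mm, lying on the table: a bystander. Origin at the centre of its underside.
- tape: Amber tape roll lying flat, 90 mm across, 48 mm high: a bystander. Origin at the centre of its underside.
- pencup: White ceramic cup, 72 mm across, 95 mm high: a bystander. Origin at the centre of its underside.
Not all that is in view belongs to the job. Of the things that look like the book, the smallest one is meant.

How it is judged (in metres and radians):
On the way, in this order (a step that is already met when the one before it is completed fails the run):
1. the book lies seated against the end stop, between the lines, let go, with the knob still up (x of book in the frame of seat between -0.007 and 0.006 m and y of book in the frame of seat between -0.01 and 0.01 m and z of book in the frame of seat between -0.004 and 0.004 m and angle between the x axis of book and the x axis of press, either way round below 0.12 rad and angle between book's own z axis and vertical below 0.08 rad and value of joint plunger below 0.005 m and contact force between the fingers and book below 0.2 N), for 0.2 s.
2. the knob is held in the green, the platen pressing the book, for three seconds (x of book in the frame of seat between -0.007 and 0.006 m and y of book in the frame of seat between -0.01 and 0.01 m and z of book in the frame of seat between -0.004 and 0.004 m and angle between the x axis of book and the x axis of press, either way round below 0.12 rad and angle between book's own z axis and vertical below 0.08 rad and value of joint plunger between 0.019 and 0.029 m and contact force between platen and book above 2 N and contact force between any of the fingers, the arm and knob above 2 N), for 3 s.
At the end, for the whole second after the job is handed in: The robot is holding the knob (at least 2 N) 19 to 29 mm down and still, the platen presses the book with at least 2 N, and the book lies flat on the bed, not held, within 7 mm of the end stop, within 10 mm of the middle between the lines and within 0.12 rad of square (all of step 2 and velocity of joint plunger between -0.01 and 0.01 m/s and linear speed of book below 0.02 m/s and contact force between the fingers and book below 0.2 N); the arm keeps its last pose, push and grip.
It fails at once if the knob is forced deep into the red (33 mm) (value of joint plunger above 0.033 m).
It fails at once if the ledger is disturbed (moved more than 25 mm or tipped) (distance of ledger from where it was at the start of the episode above 0.025 m or angle between ledger's own z axis and vertical above 0.4 rad).
It fails at once if the tape is disturbed (moved more than 25 mm or tipped) (distance of tape from where it was at the start of the episode above 0.025 m or angle between tape's own z axis and vertical above 0.4 rad).
It fails at once if the pencup is disturbed (moved more than 25 mm or tipped) (distance of pencup from where it was at the start of the episode above 0.025 m or angle between pencup's own z axis and vertical above 0.4 rad).
It also fails if it takes over 64 s, if anything falls off the work surface, if the arm or the gripper's body presses on something with over 40 N, if the wrist force passes 120 N, or if a joint passes its speed limit or range.

## Robot

A 7-joint arm with a two-finger parallel gripper is mounted at the origin on the work surface. World frame = base frame: x ahead of the robot, y to its left, z up, the work surface at z = 0. Lengths are in mm, angles in rad, forces in N, time in s.
With the tool pointing down it reaches from about 350 to 900 mm from the base axis. Payload 19.9 kg.
Tool frame: the origin (TCP) lies on the mounting face of the last link; the fingertips stand robot.nose_length ahead of it and the grasp point (between the pads) lies 180 mm ahead of it (robot.nose_length is the distance from the TCP to the fingertips, in mm); z points along the fingers, y is the direction in which the jaws open and shut (so a half turn about z gives the same grasp; the last joint's range is limited). The gripper opens to 94 mm and grips with 3 to 60 N. Pads are 16 mm wide; open, the fingers measure 119 mm over their backs; the gripper's body (75 mm by 177 mm) begins 78 mm behind the grasp point.
Start: joints at [-1.169, 0.417, -0.01, 1.614, 0.005, 1.111, -0.053], TCP at [267.781, 564.723, 404.625] pointing down, gripper open.
Joint ranges: [-2.81, 2.81], [-0.39, 2.02], [-1.27, 1.25], [0.06, 2.57], [-1.19, 4.33], [0.19, 2], [-2.82, 2.82]. Speed limits (rad/s): [1.89, 1.89, 2.39, 2.39, 3.01, 3.01, 3.01].

## Interface

Orientations are given as a rotation vector (axis times angle).
In Python, from workcell import robot gives the robot as it stands.
- The arm moves only by the tool apply_moves, never from a script. Its argument "series" is a list of rows, each a list of 7 numbers: the turn, a rotation vector about the tool's x, y, z in rad, then the shift along the tool's x, y, z in m, then the opening in per cent of the stroke, from 0 (shut) to 100 (fully open). A call has 1 to 5 rows; each row is the pose to reach, as a shift and turn from the pose commanded when the call began, along the tool's axes at that moment; what a row does not reach only later rows make up. A row lasts 1/8 s, in which the tool goes at most 62.5 mm and 10.7 degrees, less where a joint would pass 70% of its speed; a pose out of reach is approached as far as the arm can. A call with a gripper value outside its range is refused whole. The fingers move at their own pace and stop on an object; "grip_force" is the grip in N (left out, the last holds). Time passes only in rows, so rows that repeat a pose let the fingers close. It gives the time, the measured TCP pose, the force and the opening at its end, in the units of the state.
- robot.get_obs(): the state, without advancing time (a new reading comes with each control period).
- robot.get_image(name): name is "scene" or "top" or "wrist"; returns (picture, depth): 480x640x3 uint8, red, green, blue; 480x640 float32, mm along the optical axis (not along the pixel's ray), 0 where there is no reading.
- robot.camera_info(name): a dict with "mtx" (3x3 intrinsics, pixels), "cam_to_world" (4x4, takes a point from camera to world coordinates); the wrist camera has in their place "T_tool_cam" (4x4, takes a point from camera to tool coordinates, whose origin is the TCP and whose axes are the flange's). Camera axes: x right, y down, z forward; pixel columns grow to the right and rows downward; lengths in mm; the calibration is good to about 2 mm. A picture is of the moment at which its call begins: read the wrist's pose just before it. camera_info takes no time and is no camera call.
- robot.job_done(): hands the job in, once; it reports no verdict.
The state is a dict: "clock": time; "qpos": joint angles; "joint_vel": joint speeds; "joint_torque": joint torques, N m; "ee_pos": TCP position; "tcp_rot": TCP orientation; "contact_force": force on the tool from outside, world axes, zero at the start; "ft_torque": the same for the moment, N m; "finger_gap": opening from 0.0 (shut) to 1.0 (fully open).
Only numpy, scipy, OpenCV 4.12 (cv2) and the standard library are available. Lean on these libraries where they do the work, as an engineer would, in place of code of your own. Each camera call takes 0.05 s, during which the arm holds its last target.

## Working session

There is one attempt and no reset: what is moved stays moved. The work goes in short steps, Python scripts to look and compute and a tool call to move; the robot and the scene stay as the last step left them, time stands still between calls to the robot, and variables do not carry over. Pictures are saved under pics/ and viewed, and the job is handed in when it is done.

Besides the shell and the picture viewer there is one more tool, called by a JSON object that holds its "api" and its "payload", one argument or row to a line. apply_moves: Moves the arm, as the interface text tells. Its arguments: {"type":"object","properties":{"series":{"type":"array","items":{"type":"array","items":{"type":"number"}}},"grip_force":{"type":"number"}},"required":["series"]}

```bash
mkdir -p pics; ls; python3 - <<'E'
from workcell import robot
import cv2,numpy as np
print(robot.get_obs(), robot.nose_length)
for n in ("scene","top","wrist"):
    p,d=robot.get_image(n); np.savez(f'pics/{n}0.npz',p=p,d=d)
    cv2.imwrite(f'pics/{n}0.png',p[:,:,::-1]); print(n,robot.camera_info(n))
E
```

```text
pics
{'clock': 0.0, 'qpos': array([-1.16948611,  0.41795251, -0.01028302,  1.61415156,  0.00468802,
        1.11065473, -0.05303773]), 'joint_vel': array([ 0.00171789,  0.00105737, -0.00024414,  0.00070882,  0.00076844,
       -0.00196145, -0.00171223]), 'joint_torque': array([-8.00591752e-04, -8.51238441e+01,  6.37944359e-01, -4.25986576e+01,
       -4.89180232e-02,  1.86449708e-02,  1.35956680e-04]), 'ee_pos': array([267.74993384, 564.60579221, 404.04813254]), 'tcp_rot': array([-6.89940379e-01, -3.06472370e+00,  1.77510496e-03]), 'contact_force': array([ 0.25301539, -0.31581715, -0.28765228]), 'ft_torque': array([-0.03442552, -0.00098035, -0.02251727]), 'finger_gap': 1.0010045602798041} 199.2
scene {'mtx': array([[492.04253554,   0.        , 322.19032227],
       [  0.        , 492.04253554, 235.52940287],
       [  0.        ,   0.        ,   1.        ]]), 'cam_to_world': array([[-1.34520227e-01,  6.75959016e-01, -7.24557601e-01,
         1.20169302e+03],
       [ 9.90766596e-01,  1.04227031e-01, -8.67080079e-02,
         1.78097955e+02],
       [ 1.69074277e-02, -7.29531449e-01,
[... 480 characters left out ...]
1],
       [-1.51299215e-02, -3.81646155e-02, -9.99156918e-01,
         1.06145194e+03],
       [ 0.00000000e+00,  0.00000000e+00,  0.00000000e+00,
         1.00000000e+00]])}
wrist {'mtx': array([[336.00168156,   0.        , 322.30568765],
       [  0.        , 336.00168156, 237.26998756],
       [  0.        ,   0.        ,   1.        ]]), 'T_tool_cam': array([[-4.50457588e-04, -9.71278070e-01, -2.37946860e-01,
         6.79918343e+01],
       [ 9.99999003e-01, -1.19054906e-04, -1.40712813e-03,
         1.23891365e-01],
       [ 1.33838395e-03, -2.37947256e-01,  9.71277155e-01,
         1.93688200e+01],
       [ 0.00000000e+00,  0.00000000e+00,  0.00000000e+00,
         1.00000000e+00]])}
```

View pics/top0.png

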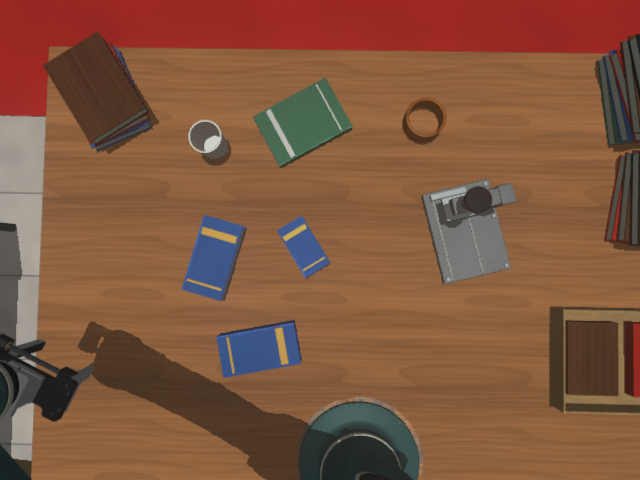

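View pics/scene0.png

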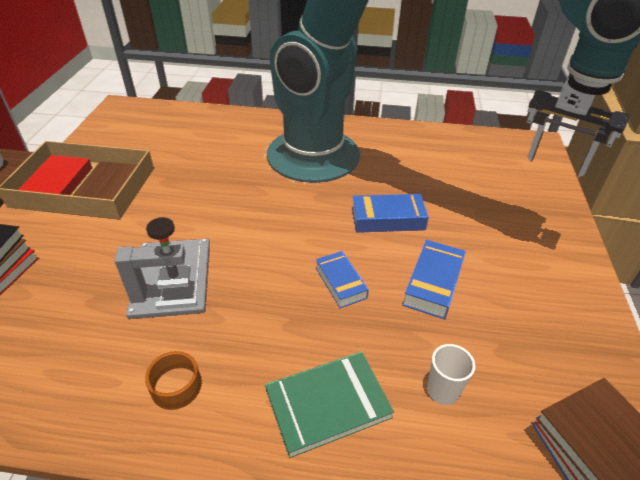

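View pics/wrist0.png

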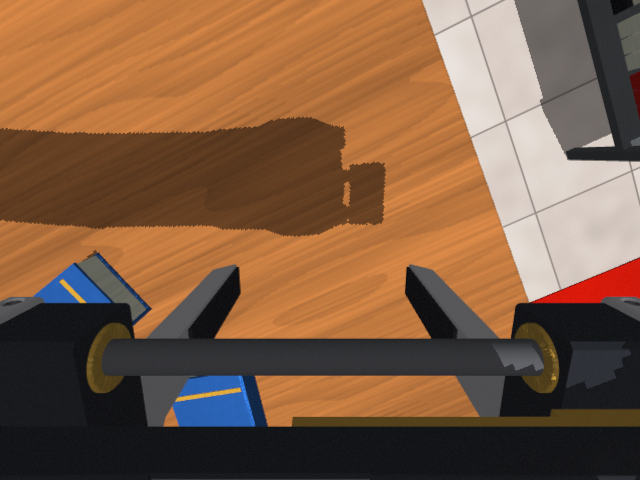

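The top view shows the small book at about (303,247), the press at about (467,230) with its knob at (478,200), the tape at (424,120), the ledger at (303,122) and the cup at (207,140). The two larger blue books are decoys.

```bash
cat > h.py <<'E'
import numpy as np, cv2
from scipy.spatial.transform import Rotation as R
def cloud(d,M,T):
    v,u=np.mgrid[0:480,0:640]; z=d
    P=np.stack([(u-M[0,2])/M[0,0]*z,(v-M[1,2])/M[1,1]*z,z],-1)
    return P@T[:3,:3].T+T[:3,3]
def wristT(info,obs):
    A=np.eye(4);A[:3,:3]=R.from_rotvec(obs['tcp_rot']).as_matrix();A[:3,3]=obs['ee_pos'];return A@info['T_tool_cam']
E
python3 - <<'E'
from h import *
from workcell import robot
for n in("top","scene"):
    f=np.load(f'pics/{n}0.npz');p,d=f['p'],f['d'];i=robot.camera_info(n)
    C=cloud(d,i['mtx'],i['cam_to_world']);hsv=cv2.cvtColor(p,cv2.COLOR_RGB2HSV)
    m=cv2.inRange(hsv,(105,120,40),(125,255,255))|cv2.inRange(hsv,(15,120,150),(26,200,255))
    z=C[...,2]
    top=((z>22)&(z<38)&(m>0)).astype(np.uint8)
    top=cv2.morphologyEx(top,cv2.MORPH_CLOSE,np.ones((5,5)))
    k,l,s,c=cv2.connectedComponentsWithStats(top)
    for j in range(1,k):
        if s[j,4]>200:
            q=C[(l==j)&(z>22)]
            r=cv2.minAreaRect(q[:,:2].astype(np.float32)); print(n,c[j],s[j,4],q[:,2].mean(),r)
    # press
    X=(C[...,0]>350)&(C[...,0]<680)&(C[...,1]>-400)&(C[...,1]<-150)
    for lo,hi in((10,20),(132,146),(198,212)):
        q=C[X&(z>lo)&(z<hi)]
        if len(q)>20: print(n,lo,len(q),q[:,2].mean(),q[:,:2].mean(0),cv2.minAreaRect(q[:,:2].astype(np.float32)))
    print('tablez',np.median(z[X&(z<8)]))
    for nm,lo,hi in(('ledger',(70,80,40),(90,255,200)),):
        mm=(cv2.inRange(hsv,lo,hi)>0)&(z>15)&(z<30)&(C[...,0]>500); print(nm,C[mm].mean(0))
    big=cv2.resize(p[160:300,400:540] if n=='top' else p[200:330,100:230],None,fx=5,fy=5,interpolation=cv2.INTER_CUBIC)[:600]
    cv2.imwrite(f'pics/{n}_press.png',cv2.resize(big,(600,600))[:,:,::-1])
E
```

```text
top [303.24541885 246.42081152] 1528 29.567893253897246 ((485.12359619140625, 134.10641479492188), (122.86847686767578, 63.62975311279297), 32.03580093383789)
top [203.45010616 257.08704883] 471 42.44695457880486 ((440.90478515625, 240.4686279296875), (291.7737731933594, 95.11527252197266), 82.49366760253906)
top [259.66062992 349.44094488] 1270 48.057776186528976 ((313.0054931640625, 160.3727264404297), (151.3141632080078, 307.34576416015625), 39.39000701904297)
top 10 4721 14.79460625437853 [ 504.82332019 -236.68245772] ((526.57763671875, -233.57516479492188), (210.0052947998047, 156.160888671875), 14.522684097290039)
top 132 676 139.37751906666412 [ 586.11077812 -237.98105397] ((583.6904907226562, -228.93832397460938), (39.87675857543945, 125.05691528320312), 15.178428649902344)
top 198 571 203.762922974208 [ 575.51033856 -197.2842837 ] ((575.6688232421875, -197.6410369873047), (47.06892776489258, 48.710205078125), 1.6936006546020508)
tablez -1.1765002933162805
ledger [747.23768289 134.80706941  21.28735444]
scene [341.21233974 274.89663462] 1248 32.75329830338758 ((806.01171875, 178.7089385986328), (784.2486572265625, 105.87662506103516), 7.600194931030273)
scene 10 2716 15.651298677768915 [ 542.29660863 -216.79781961] ((527.1934204101562, -232.33145141601562), (212.8419189453125, 154.42222595214844), 14.500950813293457)
scene 132 990 139.33238586196146 [ 589.25299085 -230.06866578] ((585.653076171875, -227.44952392578125), (42.396873474121094, 124.6662368774414), 13.734126091003418)
scene 198 455 204.1271355611626 [ 579.40402208 -195.02722086] ((577.2486572265625, -196.3754425048828), (49.6907844543457, 49.072181701660156), 78.02977752685547)
tablez -0.18406892741933234
ledger [780.54954883 137.21040975  21.24525954]
```

View pics/top_press.png

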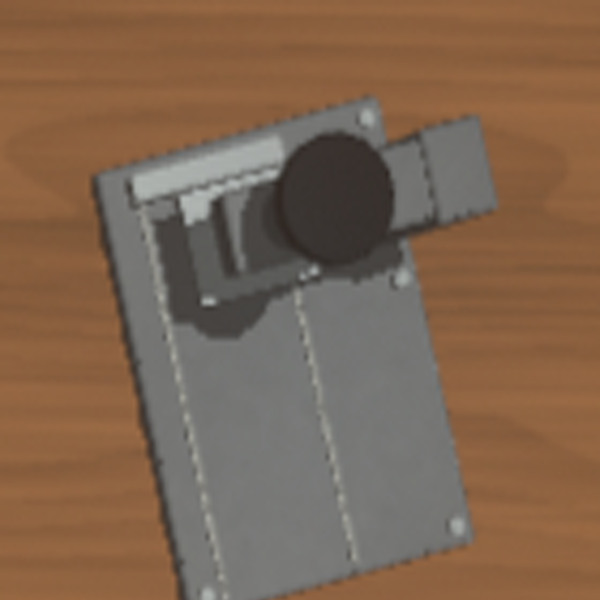

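View pics/scene_press.png

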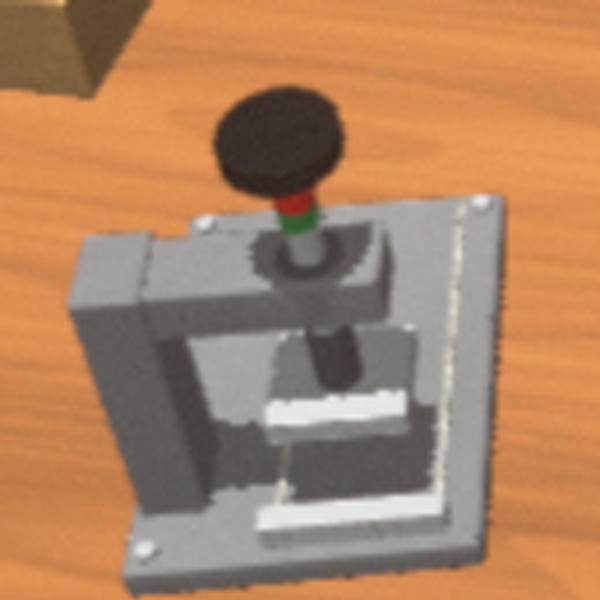

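```bash
cat > goto.py <<'E'
# usage: goto.py x y z yawdeg(of tool x, tool pointing down): prints the shift/turn in the tool axes
import sys
from h import *
from workcell import robot
o=robot.get_obs(); x,y,z,a=map(float,sys.argv[1:5]); a=np.radians(a)
R0=R.from_rotvec(o['tcp_rot']).as_matrix()
Rt=np.array([[np.cos(a),np.sin(a),0],[np.sin(a),-np.cos(a),0],[0,0,-1]])
t=R.from_matrix(R0.T@Rt).as_rotvec(); s=R0.T@(np.array([x,y,z])-o['ee_pos'])/1000
print('turn',t.round(4),'shift',s.round(4),'t',o['clock'],'pos',o['ee_pos'].round(1),'yaw',np.degrees(np.arctan2(R0[1,0],R0[0,0])).round(2),'tilt z',R0[:,2].round(3),'F',o['contact_force'].round(2),'gap',round(o['finger_gap'],3))
E
python3 goto.py 449.5 111.8 330 212
python3 - <<'E'
from h import *
from workcell import robot
n='scene'
f=np.load(f'pics/{n}0.npz');p,d=f['p'],f['d'];i=robot.camera_info(n)
C=cloud(d,i['mtx'],i['cam_to_world']);hsv=cv2.cvtColor(p,cv2.COLOR_RGB2HSV)
z=C[...,2]
m=(np.hypot(C[...,0]-485,C[...,1]-134)<80)&(z>26)&(z<34)
print(cv2.minAreaRect(C[m][:,:2].astype(np.float32)),C[m].mean(0))
E
```

```text
turn [-9.0000e-04 -4.0000e-04 -1.0013e+00] shift [-0.3582 -0.3312  0.0745] t 0.15 pos [267.7 564.6 404.2] yaw 154.63 tilt z [-0.    -0.001 -1.   ] F [-0.13  0.26 -0.56] gap 1.0
((483.91595458984375, 135.70672607421875), (128.1953582763672, 67.89320373535156), 32.19975662231445) [486.89761712 136.30357821  29.63219561]
```

{"api": "apply_moves", "payload": {
  "series": [
    [0, 0, -0.18, -0.045, -0.041, 0.01, 100],
    [0, 0, -0.36, -0.09, -0.083, 0.02, 100],
    [0, 0, -0.54, -0.135, -0.125, 0.03, 100],
    [0, 0, -0.72, -0.18, -0.166, 0.04, 100],
    [0, 0, -0.9, -0.225, -0.208, 0.05, 100]
  ]
}}

```text
clock: 0.78
ee_pos: [376.6, 294.8, 357.2]
tcp_rot: [-0.657, 3.072, -0.0]
contact_force: [1.8, -1.0, -0.7]
finger_gap: 0.999
```

```bash
python3 goto.py 448.9 112.6 330 212.1
```

```text
turn [-1.000e-04  0.000e+00 -1.391e-01] shift [ 0.0085 -0.1959  0.0273] t 0.775 pos [376.6 294.8 357.2] yaw -155.87 tilt z [ 0. -0. -1.] F [ 1.77 -0.96 -0.73] gap 0.999
```

{"api": "apply_moves", "payload": {
  "series": [
    [0, 0, -0.1, 0.003, -0.045, 0.01, 100],
    [0, 0, -0.1, 0.006, -0.09, 0.02, 100],
    [0, 0, -0.1, 0.008, -0.14, 0.03, 100],
    [0, 0, -0.1, 0.008, -0.17, 0.03, 100],
    [0, 0, -0.1, 0.008, -0.17, 0.03, 100]
  ]
}}

```text
clock: 1.4
ee_pos: [438.1, 136.1, 327.4]
tcp_rot: [0.796, -3.039, 0.001]
contact_force: [0.8, 0.2, 0.3]
finger_gap: 1.001
```

```bash
python3 goto.py 448.9 112.6 320 212.1;python3 - <<'E'
from h import *
from workcell import robot
o=robot.get_obs();p,d=robot.get_image('wrist')
cv2.imwrite('pics/w1.png',p[:,:,::-1])
i=robot.camera_info('wrist');C=cloud(d,i['mtx'],wristT(i,o));z=C[...,2]
m=(np.hypot(C[...,0]-485,C[...,1]-134)<85)&(z>26)&(z<34)
print(cv2.minAreaRect(C[m][:,:2].astype(np.float32)),C[m].mean(0),m.sum())
E
```

```text
turn [-0.0005 -0.0005 -0.0477] shift [ 0.0021 -0.0258  0.0074] t 1.4 pos [438.1 136.1 327.4] yaw -150.63 tilt z [-0.    -0.001 -1.   ] F [0.83 0.24 0.34] gap 1.001
((483.0037536621094, 131.52743530273438), (119.57795715332031, 66.28755187988281), 32.34321212768555) [479.73534371 129.85929428  30.47999247] 9582
```

View pics/w1.png

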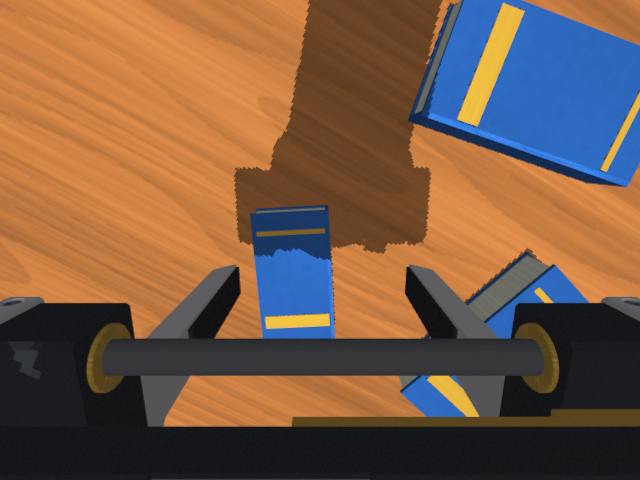

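The wrist view shows the small book at (252–334, 207–340), its 66 mm width confirmed and its position within 2 mm of the other views. Moving to the grasp.

{"api": "apply_moves", "payload": {
  "series": [
    [0, 0, -0.048, 0.002, -0.0265, 0.0, 100],
    [0, 0, -0.048, 0.002, -0.0265, 0.03, 100],
    [0, 0, -0.048, 0.002, -0.0265, 0.06, 100],
    [0, 0, -0.048, 0.002, -0.0265, 0.07, 100],
    [0, 0, -0.048, 0.002, -0.0265, 0.07, 100]
  ]
}}

```text
clock: 2.08
ee_pos: [448.8, 114.5, 257.5]
tcp_rot: [0.876, -3.016, 0.0]
contact_force: [0.9, -0.2, 0.7]
finger_gap: 1.004
```

```bash
python3 goto.py 448.7 111.7 206 212.1
```

```text
turn [ 0.0002 -0.0008  0.0048] shift [ 0.0015 -0.0024  0.0515] t 2.075 pos [448.8 114.5 257.5] yaw -147.63 tilt z [-0.001 -0.    -1.   ] F [ 0.88 -0.19  0.69] gap 1.004
```

{"api": "apply_moves", "payload": {
  "series": [
    [0, 0, 0.005, 0.0015, -0.0024, 0.02, 100],
    [0, 0, 0.005, 0.0015, -0.0024, 0.04, 100],
    [0, 0, 0.005, 0.0015, -0.0024, 0.051, 100],
    [0, 0, 0.005, 0.0015, -0.0024, 0.051, 100]
  ],
  "grip_force": 40
}}

```text
clock: 2.58
ee_pos: [449.0, 111.3, 206.7]
tcp_rot: [0.867, -3.019, 0.0]
contact_force: [0.0, -0.0, 0.4]
finger_gap: 0.994
```

{"api": "apply_moves", "payload": {
  "series": [
    [0, 0, 0, 0, 0, 0, 60],
    [0, 0, 0, 0, 0, 0, 40],
    [0, 0, 0, 0, 0, 0, 40],
    [0, 0, 0, 0, 0, 0, 40],
    [0, 0, 0, 0, 0, 0, 40]
  ],
  "grip_force": 40
}}

```text
clock: 3.2
ee_pos: [449.0, 111.2, 206.8]
tcp_rot: [-0.867, 3.019, -0.0]
contact_force: [-1.2, -0.7, 6.9]
finger_gap: 0.697
```

{"api": "apply_moves", "payload": {
  "series": [
    [0, 0, 0, 0, 0, -0.01, 40],
    [0, 0, 0, 0, 0, -0.04, 40],
    [0, 0, 0, 0, 0, -0.08, 40],
    [0, 0, 0, 0, 0, -0.1, 40],
    [0, 0, 0, 0, 0, -0.1, 40]
  ]
}}

```text
clock: 3.82
ee_pos: [449.1, 111.2, 308.1]
tcp_rot: [-0.866, 3.017, 0.0]
contact_force: [-0.4, 0.8, -1.3]
finger_gap: 0.699
```

```bash
python3 goto.py 440 -220 300 194.5;python3 - <<'E'
from h import *
from workcell import robot
p,d=robot.get_image('scene')
cv2.imwrite('pics/s1.png',p[:,:,::-1])
E
```

```text
turn [-3.00e-04  2.90e-03  3.06e-01] shift [ 0.1834 -0.2759  0.0077] t 3.825 pos [449.1 111.2 308.1] yaw -147.97 tilt z [ 0.003  0.001 -1.   ] F [-0.4   0.76 -1.33] gap 0.699
```

View pics/s1.png

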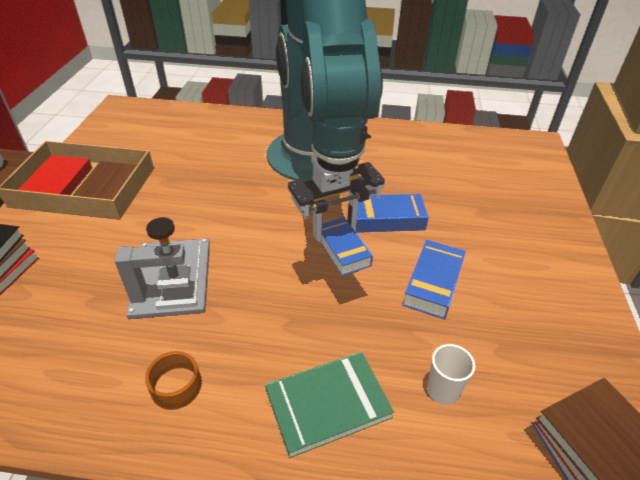

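```bash
python3 goto.py 426.4 -235.7 290 194.5
```

```text
turn [-1.000e-04  1.100e-03  3.061e-01] shift [ 0.203  -0.2821  0.0168] t 3.875 pos [448.8 111.1 306.9] yaw -147.96 tilt z [ 0.001  0.    -1.   ] F [ 0.31 -0.43 -1.5 ] gap 0.698
```

{"api": "apply_moves", "payload": {
  "series": [
    [0, 0, 0.05, 0.02, -0.028, 0, 40],
    [0, 0, 0.11, 0.055, -0.075, 0, 40],
    [0, 0, 0.17, 0.09, -0.125, 0, 40],
    [0, 0, 0.24, 0.125, -0.175, 0, 40],
    [0, 0, 0.306, 0.16, -0.225, 0, 40]
  ]
}}

```text
clock: 4.5
ee_pos: [431.9, -166.3, 305.7]
tcp_rot: [0.393, -3.116, -0.0]
contact_force: [1.5, 0.9, -0.7]
finger_gap: 0.7
```

{"api": "apply_moves", "payload": {
  "series": [
    [0, 0, 0, 0.023, -0.064, 0.005, 40],
    [0, 0, 0, 0.023, -0.064, 0.015, 40],
    [0, 0, 0, 0.023, -0.064, 0.015, 40],
    [0, 0, 0, 0.023, -0.064, 0.015, 40]
  ]
}}

```text
clock: 5.0
ee_pos: [426.7, -231.0, 291.3]
tcp_rot: [0.399, -3.115, -0.001]
contact_force: [0.8, 0.4, -0.1]
finger_gap: 0.696
```

```bash
python3 goto.py 426.4 -235.7 240 194.5;python3 - <<'E'
from h import *
from workcell import robot
o=robot.get_obs();p,d=robot.get_image('wrist')
cv2.imwrite('pics/w2.png',p[:,:,::-1])
p,d=robot.get_image('top')
i=robot.camera_info('top');C=cloud(d,i['mtx'],i['cam_to_world']);z=C[...,2]
hsv=cv2.cvtColor(p,cv2.COLOR_RGB2HSV);m=(cv2.inRange(hsv,(105,120,30),(125,255,255))>0)&(C[...,1]<-100)&(z>60)
print(np.percentile(z[m],[5,50,95]),m.sum())
q=C[m&(z<160)];print(cv2.minAreaRect(q[:,:2].astype(np.float32)))
A=np.c_[q[:,:2]-q[:,:2].mean(0),np.ones(len(q))];print(np.linalg.lstsq(A,q[:,2],rcond=None)[0])
cv2.imwrite('pics/t2.png',p[:,:,::-1])
p,d=robot.get_image('scene');cv2.imwrite('pics/s2.png',p[:,:,::-1])
E
```

```text
turn [ 0.0007 -0.0006  0.0019] shift [ 0.0014 -0.0045  0.0513] t 5.0 pos [ 426.7 -231.   291.3] yaw -165.39 tilt z [-0.001  0.    -1.   ] F [ 0.78  0.38 -0.14] gap 0.696
[110.73344199 113.45316507 116.11936069] 873
((602.0336303710938, -385.0179443359375), (99.13553619384766, 493.98748779296875), 33.94655227661133)
[-2.89947876e-02  3.38406799e-02  1.13368426e+02]
```

View pics/t2.png

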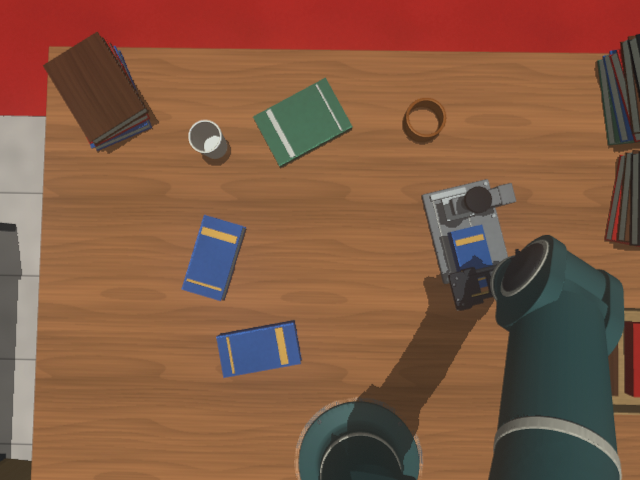

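View pics/s2.png

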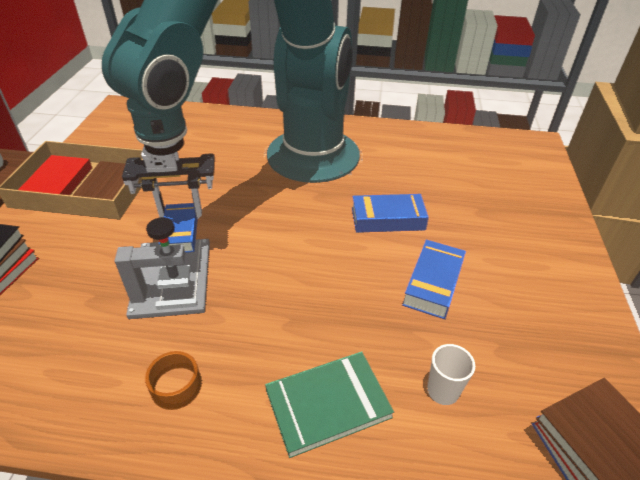

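{"api": "apply_moves", "payload": {
  "series": [
    [0, 0, 0.002, 0.0014, -0.0045, 0.015, 40],
    [0, 0, 0.002, 0.0014, -0.0045, 0.04, 40],
    [0, 0, 0.002, 0.0014, -0.0045, 0.06, 40],
    [0, 0, 0.002, 0.0014, -0.0045, 0.063, 40],
    [0, 0, 0.002, 0.0014, -0.0045, 0.063, 40]
  ]
}}

```text
clock: 5.78
ee_pos: [426.2, -237.0, 228.6]
tcp_rot: [0.393, -3.117, 0.0]
contact_force: [0.9, 0.1, -1.0]
finger_gap: 0.702
```

```bash
python3 goto.py 503.3 -215.8 228 194.5;python3 - <<'E'
from h import *
from workcell import robot
o=robot.get_obs()
for n in('top','scene'):
    p,d=robot.get_image(n)
    i=robot.camera_info(n);C=cloud(d,i['mtx'],i['cam_to_world']);z=C[...,2]
    # press-frame
    a=np.radians(14.5);rx=(C[...,0]-540.6)*np.cos(a)+(C[...,1]+206.2)*np.sin(a);ry=-(C[...,0]-540.6)*np.sin(a)+(C[...,1]+206.2)*np.cos(a)
    hsv=cv2.cvtColor(p,cv2.COLOR_RGB2HSV);m=((cv2.inRange(hsv,(105,120,30),(125,255,255))|cv2.inRange(hsv,(15,100,80),(26,255,255)))>0)&(abs(ry)<60)&(z>30)&(rx>-150)&(rx<20)&(z<80)
    print(n,m.sum(),'x',np.percentile(rx[m],[0,2,98,100]).round(1),'y',np.percentile(ry[m],[0,2,98,100]).round(1),'z',np.percentile(z[m],[2,50,98]).round(1))
    for x0 in range(-100,0,10):
        k=m&(rx>x0)&(rx<x0+10)&(z>np.percentile(z[m],30)-4)
        if k.sum()>15: print(x0,'y',np.percentile(ry[k],[1,99]).round(1),'z',np.median(z[k]).round(1))
    r,c=(160,400) if n=='top' else (180,90)
    cv2.imwrite(f'pics/{n}3.png',cv2.resize(p[r:r+150,c:c+150],(600,600),interpolation=cv2.INTER_CUBIC)[:,:,::-1])
E
```

```text
turn [-0.0001 -0.0002 -0.0021] shift [-0.08    0.0014  0.0005] t 5.775 pos [ 426.2 -237.   228.6] yaw -165.62 tilt z [-0. -0. -1.] F [ 0.87  0.13 -1.05] gap 0.702
top 885 x [-122.1  -93.5  -15.6  -14.1] y [-33.6 -31.8  31.6  33.4] z [46.7 50.4 54.1]
-100 y [-32.3 -16.2] z 50.8
-90 y [-32.   33.1] z 49.8
-80 y [-32.5  31.8] z 50.0
-70 y [-32.2  31.8] z 50.5
-60 y [-32.3  31.1] z 50.3
-50 y [-32.3  32.1] z 50.9
-40 y [-31.   31.8] z 50.6
-30 y [-31.7  32.1] z 50.4
-20 y [-31.5  31.8] z 50.3
scene 563 x [-138.  -133.3  -16.9  -12.6] y [-26.8 -23.4  33.6  34.2] z [48.3 51.8 54.7]
-100 y [-26.5  32.6] z 51.9
-90 y [-25.4  34.1] z 51.9
-80 y [-22.8  33.8] z 51.8
-70 y [ 8.9 33.5] z 51.8
-60 y [12.4 33.4] z 51.2
-50 y [13.2 33.9] z 51.7
-40 y [14.  33.6] z 52.6
-30 y [14.4 33.3] z 51.8
-20 y [14.8 33.6] z 51.8
```

View pics/top3.png

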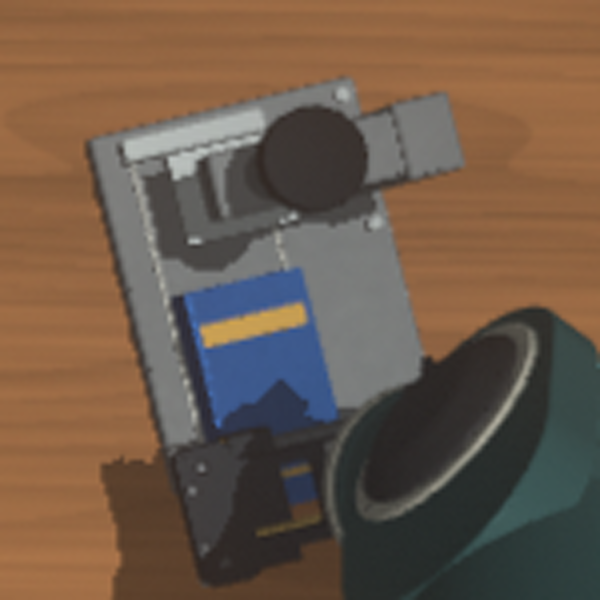

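View pics/scene3.png

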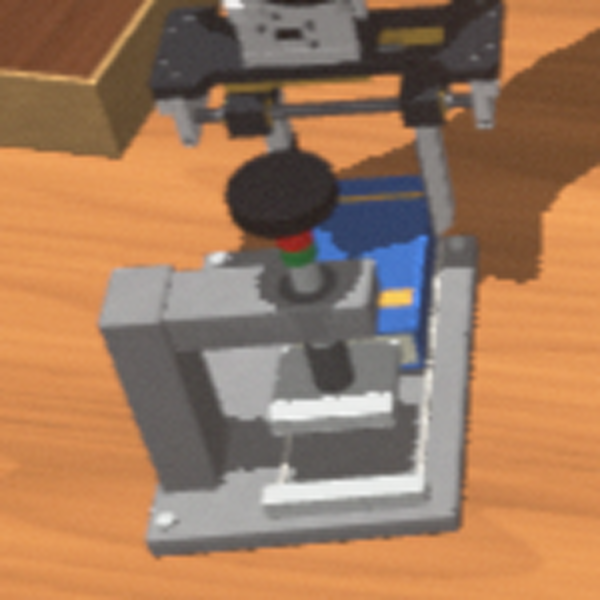

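The book is centred (y ±32 mm), square and about 5 mm above the bed, with its far end at press x ≈ −15 and clear of the platen. Sliding it in.

{"api": "apply_moves", "payload": {
  "series": [
    [0, 0, -0.002, -0.01, 0, 0.001, 40],
    [0, 0, -0.002, -0.028, 0, 0.002, 40],
    [0, 0, -0.002, -0.048, 0, 0.002, 40],
    [0, 0, -0.002, -0.063, 0, 0.002, 40],
    [0, 0, -0.002, -0.07, 0, 0.002, 40]
  ]
}}

```text
clock: 6.5
ee_pos: [495.0, -219.0, 226.4]
tcp_rot: [0.398, -3.116, 0.0]
contact_force: [0.5, 0.1, -1.2]
finger_gap: 0.701
```

{"api": "apply_moves", "payload": {
  "series": [
    [0, 0, 0, -0.002, 0, 0, 40],
    [0, 0, 0, -0.004, 0, 0, 40],
    [0, 0, 0, -0.006, 0, 0, 40],
    [0, 0, 0, -0.006, 0, 0, 40]
  ]
}}

```text
clock: 7.0
ee_pos: [499.7, -218.1, 226.6]
tcp_rot: [-0.396, 3.116, -0.0]
contact_force: [-0.1, 0.2, -0.9]
finger_gap: 0.699
```

```bash
python3 goto.py 503.3 -215.8 224 194.5; python3 - <<'E'
from h import *
from workcell import robot
p,d=robot.get_image('scene')
cv2.imwrite('pics/s4.png',cv2.resize(p[180:330,90:240],(600,600),interpolation=cv2.INTER_CUBIC)[:,:,::-1])
E
```

```text
turn [-0.0001  0.0001 -0.0002] shift [-0.0041  0.0013  0.0026] t 7.0 pos [ 499.7 -218.1  226.6] yaw -165.51 tilt z [ 0. -0. -1.] F [-0.11  0.18 -0.85] gap 0.699
```

View pics/s4.png

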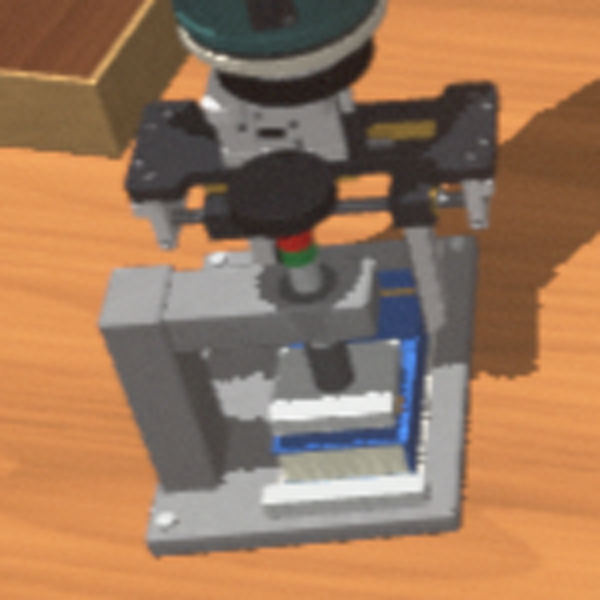

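The book is under the platen with its far end a few mm from the stop. I'll lower it slightly and creep forward until it touches.

{"api": "apply_moves", "payload": {
  "series": [
    [0, 0, 0, -0.001, 0, 0.001, 40],
    [0, 0, 0, -0.002, 0, 0.001, 40],
    [0, 0, 0, -0.003, 0, 0.001, 40],
    [0, 0, 0, -0.004, 0, 0.001, 40]
  ]
}}

```text
clock: 7.55
ee_pos: [503.4, -217.1, 225.5]
tcp_rot: [0.396, -3.116, -0.0]
contact_force: [-5.5, 0.4, 1.0]
finger_gap: 0.699
```

{"api": "apply_moves", "payload": {
  "series": [
    [0, 0, 0, -0.001, 0, 0, 40],
    [0, 0, 0, -0.0015, 0, 0, 40]
  ]
}}

```text
clock: 7.8
ee_pos: [503.8, -217.1, 225.2]
tcp_rot: [0.395, -3.113, -0.001]
contact_force: [-14.1, -2.7, 4.6]
finger_gap: 0.699
```

Contact with the stop registered: force −14 N along −x. Now backing off slightly, lowering onto the bed and releasing.

{"api": "apply_moves", "payload": {
  "series": [
    [0, 0, 0, 0.001, 0, 0.001, 40],
    [0, 0, 0, 0.001, 0, 0.002, 40],
    [0, 0, 0, 0.001, 0, 0.003, 40]
  ]
}}

```text
clock: 8.18
ee_pos: [503.5, -217.2, 222.8]
tcp_rot: [0.396, -3.115, -0.001]
contact_force: [-15.6, 2.6, 28.8]
finger_gap: 0.7
```

{"api": "apply_moves", "payload": {
  "series": [
    [0, 0, 0, 0, 0, -0.001, 40],
    [0, 0, 0, 0, 0, -0.001, 75],
    [0, 0, 0, 0, 0, -0.001, 90],
    [0, 0, 0, 0, 0, -0.001, 90],
    [0, 0, 0, 0, 0, -0.001, 90]
  ]
}}

```text
clock: 8.8
ee_pos: [504.2, -216.8, 223.6]
tcp_rot: [-0.397, 3.116, -0.0]
contact_force: [-0.5, 0.9, 1.3]
finger_gap: 0.901
```

```bash
cat > chk.py <<'E'
import sys
from h import *
from workcell import robot
k=sys.argv[1]
for n in('top','scene'):
    p,d=robot.get_image(n)
    i=robot.camera_info(n);C=cloud(d,i['mtx'],i['cam_to_world']);z=C[...,2]
    a=np.radians(14.5);rx=(C[...,0]-540.6)*np.cos(a)+(C[...,1]+206.2)*np.sin(a);ry=-(C[...,0]-540.6)*np.sin(a)+(C[...,1]+206.2)*np.cos(a)
    hsv=cv2.cvtColor(p,cv2.COLOR_RGB2HSV);m=((cv2.inRange(hsv,(105,120,30),(125,255,255))|cv2.inRange(hsv,(15,100,80),(26,255,255)))>0)&(abs(ry)<60)&(z>40)&(rx>-80)&(rx<75)&(z<52)
    print(n,m.sum(),'x',np.percentile(rx[m],[0,2,98,100]).round(1),'y',np.percentile(ry[m],[0,2,98,100]).round(1),'z',np.percentile(z[m],[2,50,98]).round(1))
    for x0 in range(-60,70,15):
        q=m&(rx>x0)&(rx<x0+15)
        if q.sum()>15: print(x0,'y',np.percentile(ry[q],[1,99]).round(1),'z',np.median(z[q]).round(1))
    kn=(hsv[...,2]<80)&(abs(ry)<30)&(abs(rx-37)<30)&(z>165)&(z<212)
    if kn.sum(): print('knob z',np.percentile(z[kn],[50,90]).round(1),'rx,ry',rx[kn].mean().round(1),ry[kn].mean().round(1),kn.sum())
    r,c=(160,400) if n=='top' else (180,90)
    cv2.imwrite(f'pics/{n}_{k}.png',cv2.resize(p[r:r+150,c:c+150],(600,600),interpolation=cv2.INTER_CUBIC)[:,:,::-1])
E
python3 goto.py 503.3 -215.8 224 194.5; python3 chk.py a
```

```text
turn [-0.0002  0.0002  0.0002] shift [ 0.0006  0.0012 -0.0004] t 8.8 pos [ 504.2 -216.8  223.6] yaw -165.49 tilt z [ 0. -0. -1.] F [-0.51  0.88  1.35] gap 0.901
top 180 x [-42.9 -42.3  61.4  63.8] y [-32.5 -32.2  32.2  32.9] z [41.2 45.  48.9]
-15 y [-32.3  31.5] z 45.1
0 y [-32.3  31.8] z 45.0
15 y [27.6 32.7] z 45.5
knob z [203.7 205.7] rx,ry 36.3 0.8 572
scene 362 x [-57.6 -53.6  64.9  66.5] y [-31.6 -29.4  34.   34.4] z [41.9 45.6 48.4]
-60 y [13.1 30.6] z 45.8
-45 y [12.5 31.6] z 45.8
-30 y [13.  33.3] z 45.6
-15 y [27.  34.2] z 45.3
0 y [28.  34.2] z 46.0
15 y [29.5 34.1] z 46.2
30 y [26.6 34.4] z 44.4
45 y [-31.1  33.7] z 45.5
60 y [-30.5  34.1] z 45.9
knob z [204.3 205.9] rx,ry 42.0 1.1 481
```

View pics/scene_a.png

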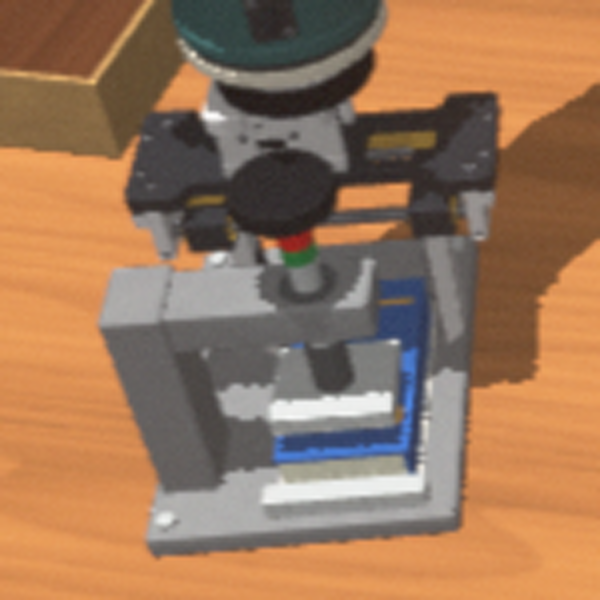

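Book lies flat (top z ≈ 46), its far end at x ≈ 65–66 on the stop and centred in y. Backing straight out, then up.

{"api": "apply_moves", "payload": {
  "series": [
    [0, 0, 0, 0.01, 0, -0.001, 90],
    [0, 0, 0, 0.03, 0, -0.002, 90],
    [0, 0, 0, 0.05, 0, -0.01, 90],
    [0, 0, 0, 0.07, 0, -0.03, 90],
    [0, 0, 0, 0.075, 0, -0.07, 90]
  ]
}}

```text
clock: 9.52
ee_pos: [429.3, -236.2, 293.8]
tcp_rot: [0.394, -3.115, -0.002]
contact_force: [0.2, -0.0, 0.2]
finger_gap: 0.9
```

{"api": "apply_moves", "payload": {
  "series": [
    [0, 0, 0, 0, 0, -0.04, 60],
    [0, 0, 0, 0, 0, -0.09, 20],
    [0, 0, 0, 0, 0, -0.13, 0],
    [0, 0, 0, 0, 0, -0.15, 0],
    [0, 0, 0, 0, 0, -0.15, 0]
  ]
}}

```text
clock: 10.15
ee_pos: [430.8, -236.0, 445.0]
tcp_rot: [-0.395, 3.114, -0.002]
contact_force: [-0.3, -0.4, -0.5]
finger_gap: 0.405
```

```bash
python3 goto.py 576.5 -197.0 425 194.5; python3 chk.py b
```

```text
turn [-0.0013  0.0026 -0.0004] shift [-0.1508  0.0014  0.0204] t 10.15 pos [ 430.8 -236.   445. ] yaw -165.52 tilt z [ 0.003 -0.001 -1.   ] F [-0.31 -0.36 -0.46] gap 0.405
top 815 x [-58.9 -57.1  43.3  63.8] y [-33.7 -31.6  31.7  33.1] z [41.  44.8 48.4]
-60 y [-31.9  31.3] z 44.7
-45 y [-32.4  32.2] z 44.6
-30 y [-32.1  32. ] z 44.8
-15 y [-32.4  31.7] z 44.8
0 y [-32.2  31.6] z 45.3
knob z [203.9 205.7] rx,ry 35.8 0.5 584
scene 388 x [-61.  -57.2  65.2  67.7] y [-32.4 -29.3  34.1  34.4] z [42.2 45.8 48.6]
-60 y [11.7 32.9] z 45.6
-45 y [12.3 33.9] z 45.8
-30 y [10.7 33.9] z 46.0
-15 y [16.  34.2] z 46.0
0 y [27.7 34.1] z 44.1
30 y [27. 34.] z 46.0
45 y [-31.4  34.1] z 45.7
60 y [-29.9  34.1] z 46.5
knob z [204.2 205.9] rx,ry 42.9 1.6 465
```

View pics/top_b.png

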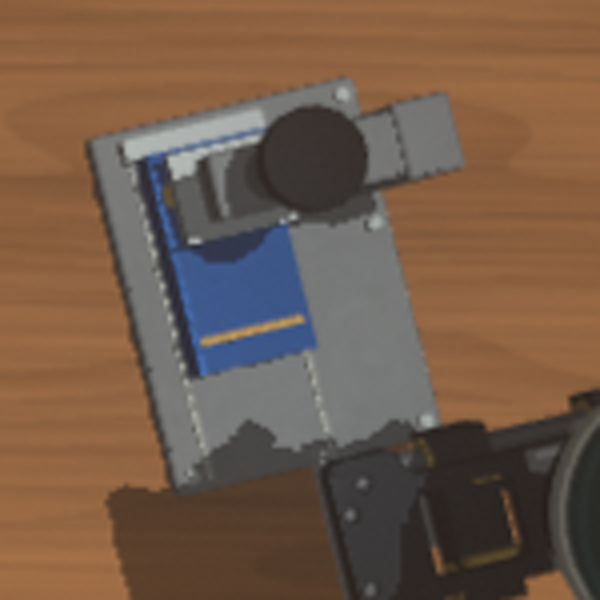

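The book is seated squarely, with its near end at x ≈ −59 as expected. Moving the shut fingers over the knob.

{"api": "apply_moves", "payload": {
  "series": [
    [0, 0.002, 0, -0.03, 0, 0, 0],
    [0, 0.002, 0, -0.08, 0.001, 0, 0],
    [0, 0.002, 0, -0.125, 0.001, 0.005, 0],
    [0, 0.002, 0, -0.151, 0.001, 0.015, 0],
    [0, 0.002, 0, -0.151, 0.001, 0.02, 0]
  ]
}}

```text
clock: 10.88
ee_pos: [578.2, -196.1, 421.1]
tcp_rot: [0.398, -3.111, -0.001]
contact_force: [-0.1, 0.4, -0.2]
finger_gap: 0.005
```

{"api": "apply_moves", "payload": {
  "series": [
    [0, 0, 0, 0, 0, 0.004, 0],
    [0, 0, 0, 0, 0, 0.008, 0],
    [0, 0, 0, 0, 0, 0.01, 0]
  ]
}}

```text
clock: 11.25
ee_pos: [576.9, -197.2, 413.6]
tcp_rot: [0.396, -3.115, 0.001]
contact_force: [0.4, -0.1, -0.3]
finger_gap: 0.006
```

```bash
python3 goto.py 576.5 -197.0 404 194.5; python3 chk.py c
```

```text
turn [-0.0001 -0.0018 -0.0005] shift [0.0003 0.0003 0.0096] t 11.25 pos [ 576.9 -197.2  413.6] yaw -165.53 tilt z [-0.002 -0.001 -1.   ] F [ 0.45 -0.12 -0.31] gap 0.006
top 36 x [-42.7 -42.7  63.5  63.9] y [-27.3 -25.1  30.7  31. ] z [40.9 44.8 48.7]
-45 y [-26.5  24.8] z 45.4
knob z [203.8 205.7] rx,ry 45.5 -3.5 83
scene 276 x [-56.5 -52.4  64.9  65.9] y [-32.2 -30.1  32.5  34.3] z [42.7 45.7 48.3]
-45 y [14.5 29. ] z 45.5
-30 y [13.8 32.3] z 45.8
45 y [-31.8  33.9] z 45.6
60 y [-30.2  33.2] z 45.9
knob z [204.2 205.9] rx,ry 46.3 2.0 371
```

View pics/scene_c.png

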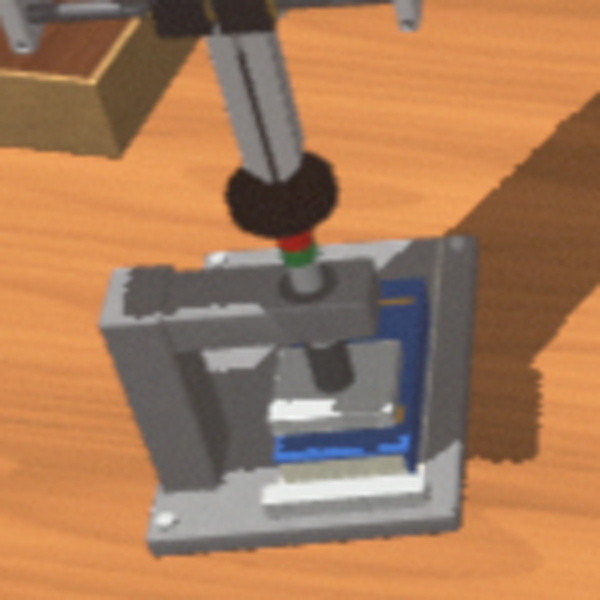

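The shut fingers are centred on the knob at scene crop (280,170), about 9 mm above it. Going down gently.

{"api": "apply_moves", "payload": {
  "series": [
    [0, 0, 0, 0, 0, 0.004, 0],
    [0, 0, 0, 0, 0, 0.007, 0],
    [0, 0, 0, 0, 0, 0.009, 0],
    [0, 0, 0, 0, 0, 0.011, 0],
    [0, 0, 0, 0, 0, 0.012, 0]
  ],
  "grip_force": 20
}}

```text
clock: 11.98
ee_pos: [577.4, -196.9, 401.5]
tcp_rot: [0.396, -3.114, 0.0]
contact_force: [-1.9, 0.8, 2.4]
finger_gap: 0.006
```

{"api": "apply_moves", "payload": {
  "series": [
    [0, 0, 0, 0, 0, 0.003, 0],
    [0, 0, 0, 0, 0, 0.006, 0],
    [0, 0, 0, 0, 0, 0.009, 0],
    [0, 0, 0, 0, 0, 0.012, 0],
    [0, 0, 0, 0, 0, 0.014, 0]
  ]
}}

```text
clock: 12.6
ee_pos: [577.4, -196.9, 387.6]
tcp_rot: [0.396, -3.115, 0.001]
contact_force: [-2.0, 1.5, 7.3]
finger_gap: 0.004
```

```bash
python3 goto.py 576.5 -197.0 380.2 194.5; python3 chk.py d
```

```text
turn [-0.0002 -0.0017  0.0001] shift [0.0009 0.0001 0.0074] t 12.6 pos [ 577.4 -196.9  387.6] yaw -165.49 tilt z [-0.002 -0.001 -1.   ] F [-2.    1.48  7.35] gap 0.004
top 31 x [-42.7 -42.7  64.   64.1] y [-26.2 -25.2  31.5  31.6] z [41.  44.7 47.8]
-45 y [-25.8  24.4] z 45.0
knob z [187.7 206.1] rx,ry 42.6 4.5 127
scene 197 x [-57.5 -52.4  65.2  65.8] y [-31.  -29.1  33.2  34.2] z [42.7 45.8 49. ]
-45 y [12.9 30.7] z 45.6
-30 y [12.4 30.7] z 45.8
-15 y [-29.8  31.7] z 45.7
60 y [-30.7  33.2] z 45.9
knob z [187. 189.] rx,ry 48.7 2.5 309
```

View pics/scene_d.png

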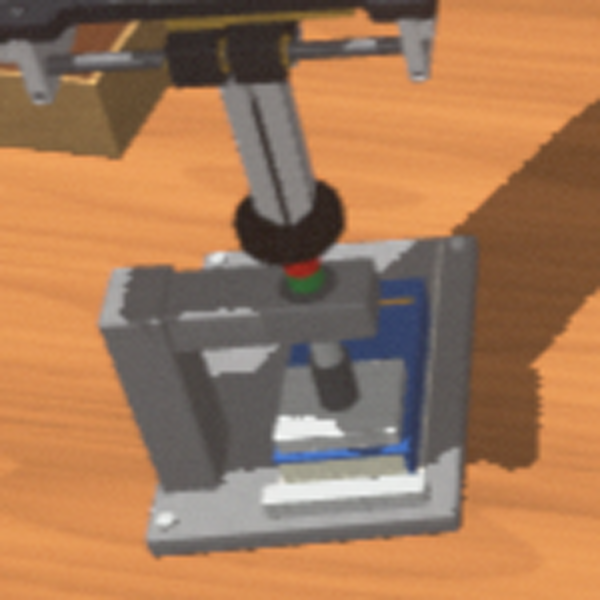

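Travel is about 17 mm: the knob top has gone from 204.2 to 187.0. Pressing 7 mm further.

{"api": "apply_moves", "payload": {
  "series": [
    [0, 0, 0, 0, 0, 0.002, 0],
    [0, 0, 0, 0, 0, 0.004, 0],
    [0, 0, 0, 0, 0, 0.006, 0],
    [0, 0, 0, 0, 0, 0.007, 0],
    [0, 0, 0, 0, 0, 0.007, 0]
  ]
}}

```text
clock: 13.32
ee_pos: [577.4, -196.9, 381.0]
tcp_rot: [0.396, -3.115, 0.001]
contact_force: [-3.8, 2.5, 12.7]
finger_gap: 0.004
```

```bash
python3 goto.py 576.5 -197.0 380.7 194.5; python3 chk.py e
```

```text
turn [-0.0003 -0.0014  0.    ] shift [0.0009 0.0002 0.0003] t 13.325 pos [ 577.4 -196.9  381. ] yaw -165.5 tilt z [-0.001 -0.001 -1.   ] F [-3.77  2.46 12.7 ] gap 0.004
top 31 x [-43.  -42.9  64.   64.2] y [-27.1 -25.1  31.3  31.8] z [42.1 44.5 48.2]
-45 y [-26.3  24.7] z 44.4
knob z [181.6 203. ] rx,ry 42.1 5.3 134
scene 194 x [-56.3 -54.7  65.1  67.3] y [-31.  -29.1  33.1  34.1] z [42.8 45.6 48.6]
-60 y [12.9 30.4] z 45.3
-45 y [12.  29.8] z 45.5
-30 y [13.  32.4] z 45.4
-15 y [-29.6  31.3] z 45.8
60 y [-30.9  34.1] z 45.8
knob z [180.5 182.7] rx,ry 48.7 2.4 318
```

View pics/scene_e.png

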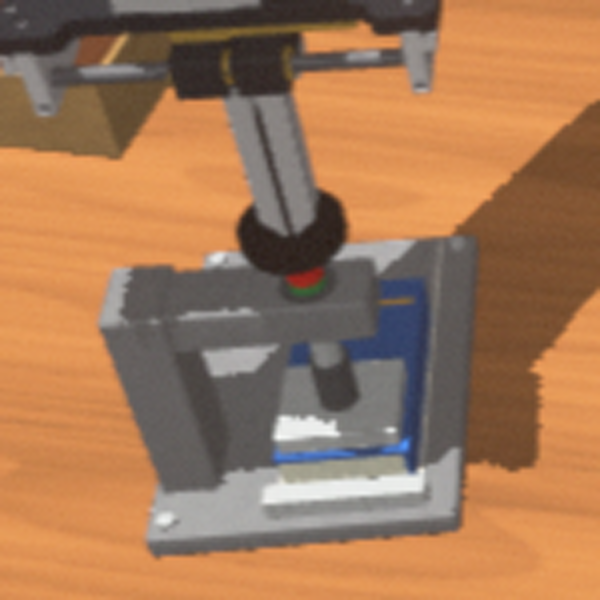

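The green band is half sunk: travel ≈ 23.7 mm, push 12.7 N, platen on the book. Now holding.

{"api": "apply_moves", "payload": {
  "series": [
    [0, 0, 0, 0, 0, 0, 0],
    [0, 0, 0, 0, 0, 0, 0],
    [0, 0, 0, 0, 0, 0, 0],
    [0, 0, 0, 0, 0, 0, 0],
    [0, 0, 0, 0, 0, 0, 0]
  ]
}}

```text
clock: 14.05
ee_pos: [577.4, -196.9, 381.1]
tcp_rot: [0.396, -3.115, 0.001]
contact_force: [-3.4, 1.6, 12.6]
finger_gap: 0.006
```

{"api": "apply_moves", "payload": {
  "series": [
    [0, 0, 0, 0, 0, 0, 0],
    [0, 0, 0, 0, 0, 0, 0],
    [0, 0, 0, 0, 0, 0, 0],
    [0, 0, 0, 0, 0, 0, 0],
    [0, 0, 0, 0, 0, 0, 0]
  ]
}}

```text
clock: 14.68
ee_pos: [577.4, -196.9, 381.1]
tcp_rot: [0.396, -3.115, 0.001]
contact_force: [-4.1, 1.2, 13.1]
finger_gap: 0.004
```

{"api": "apply_moves", "payload": {
  "series": [
    [0, 0, 0, 0, 0, 0, 0],
    [0, 0, 0, 0, 0, 0, 0],
    [0, 0, 0, 0, 0, 0, 0],
    [0, 0, 0, 0, 0, 0, 0],
    [0, 0, 0, 0, 0, 0, 0]
  ]
}}

```text
clock: 15.3
ee_pos: [577.4, -196.9, 381.1]
tcp_rot: [0.396, -3.115, 0.001]
contact_force: [-4.3, 1.4, 12.2]
finger_gap: 0.004
```

{"api": "apply_moves", "payload": {
  "series": [
    [0, 0, 0, 0, 0, 0, 0],
    [0, 0, 0, 0, 0, 0, 0],
    [0, 0, 0, 0, 0, 0, 0],
    [0, 0, 0, 0, 0, 0, 0],
    [0, 0, 0, 0, 0, 0, 0]
  ]
}}

```text
clock: 15.92
ee_pos: [577.4, -196.9, 381.1]
tcp_rot: [0.396, -3.115, 0.001]
contact_force: [-3.2, 1.7, 12.3]
finger_gap: -0.0
```

{"api": "apply_moves", "payload": {
  "series": [
    [0, 0, 0, 0, 0, 0, 0],
    [0, 0, 0, 0, 0, 0, 0],
    [0, 0, 0, 0, 0, 0, 0],
    [0, 0, 0, 0, 0, 0, 0],
    [0, 0, 0, 0, 0, 0, 0]
  ]
}}

```text
clock: 16.55
ee_pos: [577.4, -196.9, 381.1]
tcp_rot: [0.396, -3.115, 0.001]
contact_force: [-3.5, 2.4, 12.5]
finger_gap: 0.005
```

{"api": "apply_moves", "payload": {
  "series": [
    [0, 0, 0, 0, 0, 0, 0],
    [0, 0, 0, 0, 0, 0, 0],
    [0, 0, 0, 0, 0, 0, 0],
    [0, 0, 0, 0, 0, 0, 0],
    [0, 0, 0, 0, 0, 0, 0]
  ]
}}

```text
clock: 17.18
ee_pos: [577.4, -196.9, 381.1]
tcp_rot: [0.396, -3.115, 0.001]
contact_force: [-4.2, 1.4, 11.9]
finger_gap: 0.006
```

{"api": "apply_moves", "payload": {
  "series": [
    [0, 0, 0, 0, 0, 0, 0],
    [0, 0, 0, 0, 0, 0, 0],
    [0, 0, 0, 0, 0, 0, 0],
    [0, 0, 0, 0, 0, 0, 0],
    [0, 0, 0, 0, 0, 0, 0]
  ]
}}

```text
clock: 17.8
ee_pos: [577.4, -196.9, 381.1]
tcp_rot: [0.396, -3.115, 0.001]
contact_force: [-4.4, 2.3, 12.1]
finger_gap: 0.005
```

```bash
python3 goto.py 576.5 -197.0 380.7 194.5; python3 chk.py f; python3 -c "
from workcell import robot
print(robot.job_done())"
```

```text
turn [-0.0002 -0.0014  0.0001] shift [0.0009 0.0001 0.0004] t 17.8 pos [ 577.4 -196.9  381.1] yaw -165.5 tilt z [-0.001 -0.001 -1.   ] F [-4.44  2.3  12.07] gap 0.005
top 31 x [-42.9 -42.9  63.9  63.9] y [-27.4 -25.6  31.4  31.6] z [41.5 44.9 48.2]
-45 y [-26.7  24.9] z 44.9
knob z [181.4 204.3] rx,ry 42.1 5.5 136
scene 196 x [-57.  -55.1  65.7  66.6] y [-30.9 -29.   33.   34.5] z [42.4 45.7 48.6]
-45 y [12.2 29.6] z 45.5
-30 y [11.  31.7] z 45.9
-15 y [-29.5  31.1] z 45.5
60 y [-30.6  33.9] z 46.0
knob z [180.7 182.6] rx,ry 48.7 2.4 319
the job is handed in; nothing more can be done
None
```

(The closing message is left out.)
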